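# Turn a pattern weight cork side down over the turning ramp

## Robot

A 6-joint arm with a two-finger parallel gripper is mounted at the origin on the work surface. World frame = base frame: x ahead of the robot, y to its left, z up, the work surface at z = 0. Lengths are in m, angles in rad, forces in N, time in s.
With the tool pointing down it reaches from about 0.25 to 0.725 m from the base axis. Payload 4 kg.
Tool frame: the origin (TCP) lies at the very end of the fingers, on their centre line; the grasp point (between the pads) lies 19 mm behind it (manip.grip_point_offset is the distance from the TCP to the grasp point, in m); z points along the fingers, y is the line along which they close (so a half turn about z gives the same grasp; the last joint's range is limited). The gripper opens to 85 mm and grips with 20 to 120 N. Pads are 22 mm wide; open, the fingers measure 114 mm over their backs; the gripper's body (76 mm by 85 mm) begins 54 mm behind the grasp point. The pads swing forward as they close: fully open they stand 13 mm farther back than shut.
Start: joints at [1.126, 0.241, 0.005, 1.335, 0, 1.571], TCP at [0.215, 0.451, 0.231] pointing down, gripper open.
Joint ranges: [-2.72, 2.72], [-1.05, 1.87], [-1.09, 1.28], [-1.99, 2.15], [-1.42, 1.44], [-3.14, 3.14]. Speed limits (rad/s): [2.79, 2.79, 3.14, 3.14, 3.14, 3.14].

## Interface

Orientations are given as a unit quaternion [w, x, y, z].
In Python, from cell import manip gives the robot as it stands. The module is installed in compiled form; this text tells all that it offers.
- The arm moves only by the tool play_rows, never from a script. Its argument "rows" is one flat list of numbers, 7 for each row, row after row: the turn, a rotation vector about the tool's x, y, z in rad, then the shift along the tool's x, y, z in m, then the finger opening in m, from 0 to 0.0854. In form: [rx, ry, rz, x, y, z, grip, rx, ry, rz, x, y, z, grip, ...]. A call has 1 to 20 rows; each row shifts and turns the commanded pose from where the row before left it, along the tool's axes as they then stand; what a row does not reach is not made up. A row lasts 1/10 s, in which the tool goes at most 50 mm and 8.59 degrees, less where a joint would pass 70% of its speed; a pose out of reach is approached as far as the arm can. A call is refused whole if a number of a shift passes 0.05 or a number of a turn 0.15, either way. A call with a gripper value outside its range is refused whole. The fingers move at their own pace and stop on an object; "grip_force" is the grip in N (left out, the last holds). Time passes only in rows, so rows that do not move let the fingers close. It gives the time, the measured TCP pose, the force, the opening and the grip force at its end, in the units of the state.
- manip.observe(): the state, without advancing time (a new reading comes with each control period).
- manip.grab_frame(name): name is "scene" or "top" or "wrist"; returns (picture, depth): 384x512x3 uint8, blue, green, red; 384x512 float32, m along the optical axis (not along the pixel's ray), 0 where there is no reading.
- manip.get_calibration(name): a dict with "fx", "fy", "cx", "cy" (pixels), "k1" (the pictures are not rectified: a ray, as slopes to the right and down, at radius r is drawn at 1 + k1 r^2 times it, then the intrinsics apply), "position" and "attitude" of the camera in the world. Camera axes: x right, y up, looking along -z (the intrinsics and any distortion apply to the point x, -y, -z); pixel columns grow to the right and rows downward; lengths in m; the calibration is good to about 2 mm. A picture is of the moment at which its call begins: read the wrist's pose just before it. get_calibration takes no time and is no camera call; for the wrist camera it gives the pose at the moment of the call.
- manip.job_done(): hands the job in; it is judged then, once.
The state is a dict: "clock": time; "joint_positions": joint angles; "dq": joint speeds; "joint_torque": joint torques, N m; "ee_pos": TCP position; "ee_rot": TCP orientation; "contact_force": force on the tool from outside, world axes, zero at the start; "torque": the same for the moment, N m; "opening": opening from 0.0 (shut) to 1.0 (fully open); "grip_force": force on a finger pad.
Only numpy, scipy, OpenCV 4.12 (cv2) and the standard library are available. Lean on these libraries where they do the work, as an engineer would, in place of code of your own. Each camera call takes 0.05 s, during which the arm holds its last target. There are 200 camera calls.

## Task

Take the blue pattern weight, which lies cork side up on the sloping rest under the ribbon rail, and turn it over with the turning ramp: hold it cork side up, most of it out over the grey pad, and let it drop onto the ramp's brass edge so that it tips over by itself and lands cork side down in front of the ramp (do not turn it over in the gripper). Then pick it up again and lay it, cork side down, in the red outline on the pattern card and lined up with it, letting go only once it is right down on the card. Leave everything else where it is.

Things in the scene. Friction and masses are not known exactly. Their poses are not given: they have to be found in the camera images.
- weight_mid (a point): Centre of the blue pattern weight, a flat plate 120 x 60 x 14 mm, about 0.22 kg: 11 mm blue metal with a 3 mm cork sole. x along its 120 mm, y along its 60 mm, z straight out of the cork face (up while the cork is on top). At the start it lies on the rest, sloping 35 degrees along its length, its -x end low against a small toe no higher than its cork face.
- rest: Sloping rest, fixed. Origin on the table under the middle of the weight, whose centre lies 80 mm up; x points level to the high end of the slope, z up. The sloping board is only 34 mm wide (13 mm of the weight is clear along each long side), over a 12 mm foot. The rail above leaves room only square to the weight's face: tilted 35 degrees, coming from the low (-x) side.
- rest_rail (a point): Middle of the steel ribbon rail's axis, 210 mm up, straight above the weight's centre. The rail is 14 mm thick and runs along the rest's y, on 14 mm posts 120 mm to each side; ribbon reels 40 mm in diameter hang on it 80 to 112 mm to each side.
- ramp: Turning ramp, fixed. Origin on the table straight under its brass edge; y along the edge, z up, x from the edge back over the ramp board, 90 mm wide, which falls to near the table over 120 mm. Under and in front (-x) of the edge is open space over a grey rubber pad, 4 mm thick, 130 mm wide, reaching to x = -200 mm, where the weight lands.
- ramp_edge (a point): Middle of the top of the round brass edge (12 mm bar, 90 mm long), 130 mm up. The weight dropped 30 mm onto it, length across the edge, centre 15 to 30 mm out on the ramp's -x side, level or with that end up to 45 degrees lower, tips that end down and under, turns over once and ends flat on the pad, centre about 70 to 120 mm out on the -x side.
- card_spot (a point): Centre of the red outline on the pattern card, on the card's upper face. The card is white, 170 x 120 mm, 4 mm thick, fixed flat on the table; the outline is 134 x 72 mm, its long side along this point's x. z up.
- spool_red: Bystander: red thread spool standing, 38 diameter, 46 high; origin at the centre of its underside.
- spool_green: Bystander: green thread spool standing, 38 diameter, 46 high; origin at the centre of its underside.
- pin_bowl: Bystander: black bowl, 80 diameter, 35 high; origin at the centre of its underside.
- spare_weight: Bystander: a red pattern weight, 120 x 60 x 14, lying flat, red side up; leave it; origin at its centre.
- tape_case: Bystander: orange tape-measure case, 60 diameter, 20 high; origin at the centre of its underside.
- chalk_box: Bystander: cardboard chalk box, 90 x 50 x 30; origin at the centre of its underside.
- button_jar: Bystander: glass button jar, 60 diameter, 80 high; origin at the centre of its underside.

How it is judged:
On the way, in this order (a step that is already met when the one before it is completed fails the run):
1. the weight is lifted off its rest, cork side still up (distance between weight_mid and rest above 0.15 m and angle between weight_mid's own z axis and vertical below 1.3 rad and contact force between the fingers and weight above 0.5 N), for 0.1 s.
2. it is let go over the ramp's edge, cork side still up (contact force between each of the fingers, the arm and weight below 0.1 N and height (world z) of weight_mid above 0.09 m and angle between weight_mid's own z axis and vertical below 1.5 rad and horizontal distance between weight_mid and ramp_edge below 0.09 m).
3. it has turned over and lies still and untouched, cork side down, in front of the ramp (contact force between each of the fingers, the arm and weight below 0.1 N and angle between weight_mid's own z axis and vertical above 2.95 rad and linear speed of weight below 0.03 m/s and horizontal distance between weight_mid and ramp_edge below 0.25 m), for 0.2 s.
4. still held, it is brought right down to the card inside the outline (gap under 5 mm) (height (world z) of weight_mid below 0.016 m and contact force between the fingers and weight above 0.5 N and angle between weight_mid's own z axis and vertical above 2.9 rad and horizontal distance between weight_mid and card_spot below 0.02 m).
At the end, for the whole second after the job is handed in: The blue weight lies flat on the card, cork side down, its centre within 15 mm of the outline's centre, its length within 10 degrees of the outline's (either way round), let go and at rest (contact force between each of the fingers, the arm and weight below 0.1 N and horizontal distance between weight_mid and card_spot below 0.015 m and angle between the x axis of weight_mid and the x axis of card_spot, either way round below 0.17 rad and angle between weight_mid's own z axis and vertical above 3.04 rad and height (world z) of weight_mid between 0.008 and 0.015 m and linear speed of weight below 0.02 m/s); the robot touches nothing.
It fails at once if the weight is turned over while the robot touches it (held or pushed with its face between 90 and 150 degrees from cork-up) (angle between weight_mid's own z axis and vertical between 1.6 and 2.6 rad and contact force between any of the fingers, the arm and weight above 1 N).
It fails at once if a bystander is moved more than 30 mm (distance of any of spool_red, spool_green, pin_bowl, spare_weight, tape_case, chalk_box, button_jar from where it was at the start of the episode above 0.03 m).
It also fails if it takes over 64 s, if anything falls off the work surface, if the arm or the gripper's body presses on something with over 40 N, if the wrist force passes 120 N, or if a joint passes its speed limit or range.

## Working session

There is one attempt and no reset: what is moved stays moved. The work goes in short steps, Python scripts to look and compute and a tool call to move; the robot and the scene stay as the last step left them, time stands still between calls to the robot, and variables do not carry over. Pictures are saved under pics/ and viewed, at most 10 in all, crops included, and the job is handed in when it is done.

Besides the shell and the picture viewer there is one more tool, called after ">>>" by a JSON object that holds its "op" and its "data". play_rows: Moves the arm, as the interface text tells. Its arguments: {"type":"object","properties":{"rows":{"type":"array","items":{"type":"number"}},"grip_force":{"type":"number"}},"required":["rows"]}

```bash
mkdir -p pics
cat > h.py <<'E'
import numpy as np, cv2
from cell import manip
from scipy.spatial.transform import Rotation as R
def rot(q): return R.from_quat([q[1],q[2],q[3],q[0]])
def cloud(name):
    cal=manip.get_calibration(name); im,d=manip.grab_frame(name)
    K=np.array([[cal['fx'],0,cal['cx']],[0,cal['fy'],cal['cy']],[0,0,1.]])
    h,w=d.shape; u,v=np.meshgrid(np.arange(w),np.arange(h))
    p=cv2.undistortPoints(np.stack([u.ravel(),v.ravel()],1).astype(np.float64)[:,None],K,np.array([cal['k1'],0,0,0,0.]))[:,0]
    z=d.ravel(); c=np.stack([p[:,0]*z,-p[:,1]*z,-z],1)
    P=rot(cal['attitude']).apply(c)+np.array(cal['position'])
    P[z==0]=np.nan
    return im,d,P.reshape(h,w,3),cal
E
python3 - <<'E'
from h import *
print(manip.observe()); print(manip.grip_point_offset)
for n in ('top','scene'):
    im,d,P,cal=cloud(n); cv2.imwrite(f'pics/{n}0.png',im); np.savez(f'{n}0.npz',im=im,P=P,d=d); print(n,cal)
E
```

```text
{'clock': 0.0, 'joint_positions': array([1.12598124e+00, 2.41441239e-01, 3.72296457e-03, 1.33525186e+00,
       3.63862985e-06, 1.57079244e+00]), 'dq': array([-1.05440000e-04,  5.30655030e-05,  2.58077651e-04,  9.57379473e-04,
        8.81611467e-04, -1.03854835e-03]), 'joint_torque': array([-1.09881021e-03, -3.72318041e+01,  2.52408063e+01,  1.70151133e-02,
       -3.31080435e-05,  1.24179996e-05]), 'ee_pos': array([0.21486292, 0.45075491, 0.23039841]), 'ee_rot': array([-2.41524653e-04,  2.20576477e-01,  9.75369077e-01, -1.05973285e-03]), 'contact_force': array([ 0.53118798,  1.22215027, -0.3593862 ]), 'torque': array([-0.00929119, -0.01318819, -0.00547043]), 'grip_force': 0.0, 'opening': 0.9998588598418713}
0.0187
top {'fx': 351.287264245291, 'fy': 351.287264245291, 'cx': 259.8306941343945, 'cy': 192.44546258086424, 'k1': 0.03810316710017231, 'position': array([3.81496218e-01, 8.51883359e-04, 1.18294160e+00]), 'attitude': array([ 0.70610204,  0.05237118, -0.05108881, -0.70432031])}
scene {'fx': 349.1423414457915, 'fy': 349.1423414457915, 'cx': 261.37510477558607, 'cy': 195.73770841033357, 'k1': 0.011602910575043212, 'position': array([0.90928098, 0.61531517, 1.05369989]), 'attitude': array([0.25684963, 0.08570878, 0.32134525, 0.90742466])}
```

View pics/top0.png

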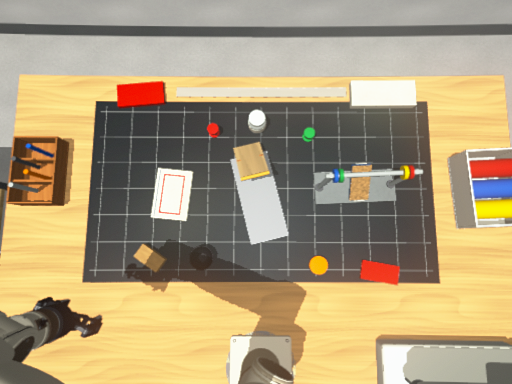

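View pics/scene0.png

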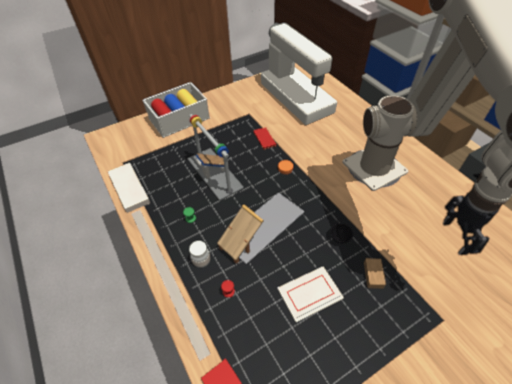

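The top view has the weight on its rest at (360,183), the rail at about (365,174), the ramp's brass edge at (255,176) with the grey pad below it to (270,240), and the card at (172,195). Next I'll measure these.

Run:
```python
from h import *
for n in ('top','scene'):
    D=np.load(f'{n}0.npz'); im,P=D['im'],D['P']; hsv=cv2.cvtColor(im,cv2.COLOR_BGR2HSV); H,S,V=[hsv[...,i].astype(int) for i in range(3)]
    z=P[...,2]; x,y=P[...,0],P[...,1]
    print(n)
    def fit(name,m,pl=False):
        m=(m&np.isfinite(z)).astype(np.uint8)
        k,l,st,_=cv2.connectedComponentsWithStats(m)
        for i in range(1,k):
            if st[i,4]<12: continue
            q=P[l==i]; c=q.mean(0); u,s,vt=np.linalg.svd(q-c,full_matrices=False)
            r=cv2.minAreaRect(q[:,:2].astype(np.float32))
            print(' ',name,st[i],'c',c.round(3),'z',q[:,2].min().round(3),q[:,2].max().round(3),'ax',vt[0].round(3),'nrm',vt[2].round(3),'rms',(s[2]/len(q)**.5).round(4),'rect',np.round(r[0],3),np.round(r[1],3),round(r[2],1))
    on=(x>0.15)&(x<.75)&(y>-.5)&(y<.5)
    fit('cork/wood',on&(H>8)&(H<22)&(S>90)&(z>.02)&(z<.16))
    fit('yellow',on&(H>18)&(H<32)&(S>150)&(z>.07)&(z<.3))
    fit('white',on&(S<40)&(V>200)&(z<.03)&(y>.15))
    fit('red',on&((H<6)|(H>174))&(S>130)&(z<.06))
    fit('grey',on&(S<40)&(V>90)&(V<190)&(z<.03))
    fit('rail',on&(z>.195)&(z<.24)&(y<-.1)&(y>-.5)&(x>.3))
    fit('green',on&(H>45)&(H<80)&(S>130)&(z<.07))
    fit('blue',on&(H>100)&(H<130)&(S>130)&(z<.2))
```

```text
top
  cork/wood [233 142  35  35 825] c [0.652 0.035 0.083] z 0.035 0.134 ax [-0.784 -0.219  0.581] nrm [0.563 0.144 0.814] rms 0.0015 rect [0.653 0.036] [0.123 0.088] 14.5
  cork/wood [352 165  20   7 116] c [ 0.615 -0.312  0.114] z 0.106 0.122 ax [-0.03   1.     0.004] nrm [ 0.622  0.022 -0.783] rms 0.0021 rect [ 0.615 -0.312] [0.017 0.061] 3.0
  cork/wood [350 177  20  23 416] c [ 0.56  -0.314  0.075] z 0.047 0.099 ax [-0.815 -0.051 -0.577] nrm [-0.577 -0.012  0.817] rms 0.0021 rect [ 0.559 -0.314] [0.066 0.059] 2.4
  cork/wood [134 244  32  28 453] c [0.34  0.358 0.03 ] z 0.021 0.037 ax [-0.564 -0.826 -0.006] nrm [ 0.012 -0.015  1.   ] rms 0.0025 rect [0.34  0.359] [0.09 0.05] 55.8
  cork/wood [190 259  22  11  76] c [0.315 0.198 0.029] z 0.02 0.042 ax [-0.138 -0.989  0.045] nrm [-0.212 -0.015 -0.977] rms 0.0048 rect [0.318 0.194] [0.068 0.03 ] 87.5
  yellow [400 166  10  14 101] c [ 0.581 -0.399  0.22 ] z 0.196 0.234 ax [-0.995 -0.045 -0.089] nrm [-0.059  0.986  0.157] rms 0.0047 rect [ 0.582 -0.402] [0.018 0.038] 89.2
  yellow [241 171  28   9  92] c [0.591 0.018 0.129] z 0.124
[... 5022 characters left out ...]
.357] [0.041 0.012] 5.1
  grey [299 340  33  31  93] c [0.652 0.455 0.001] z -0.004 0.005 ax [ 0.999  0.05  -0.   ] nrm [-0.001  0.02  -1.   ] rms 0.0017 rect [0.643 0.449] [0.101 0.062] 29.4
  grey [283 369   8   5  15] c [0.739 0.451 0.001] z -0.002 0.007 ax [ 0.996 -0.031  0.081] nrm [-0.058 -0.937  0.344] rms 0.0014 rect [0.739 0.451] [0.005 0.021] 87.5
  rail [190 114  39  45 370] c [ 0.581 -0.296  0.218] z 0.196 0.234 ax [-0.049  0.999 -0.006] nrm [0.432 0.027 0.901] rms 0.0078 rect [ 0.581 -0.313] [0.04  0.269] 3.2
  green [188 208   8  13  40] c [ 0.744 -0.155  0.031] z 0.005 0.052 ax [-0.02   0.234 -0.972] nrm [-0.99   0.133  0.052] rms 0.0035 rect [ 0.744 -0.158] [0.029 0.012] 89.8
```

Run:
```python
import cv2,numpy as np
a=cv2.imread('pics/top0.png')[125:255,225:435]; b=cv2.imread('pics/scene0.png')[110:270,170:310]
a=cv2.resize(a,None,fx=2.1,fy=2.1,interpolation=2); b=cv2.resize(b,None,fx=2.1,fy=2.1,interpolation=2)
c=np.zeros((a.shape[0]+b.shape[0],450,3),np.uint8); c[:a.shape[0],:a.shape[1]]=a; c[a.shape[0]:,:b.shape[1]]=b[:]
print(c.shape); cv2.imwrite('pics/crop1.png',c[:600])
```

```text
(609, 450, 3)
```

View pics/crop1.png

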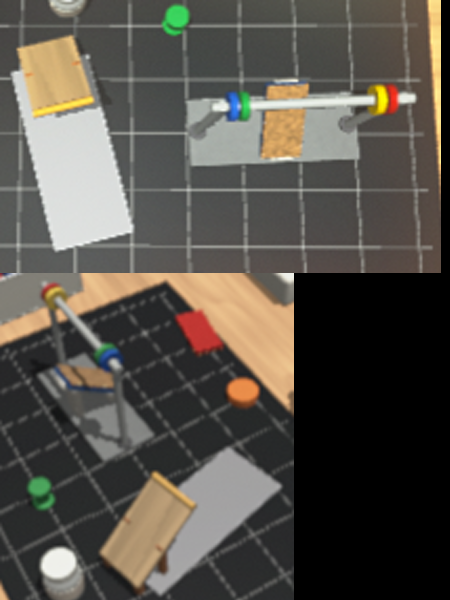

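The crop shows the weight's low end toward the robot, the rail over its upper half, and the ramp's board falling away from the robot. Depth gives these values:

| Item | Position | Yaw |
|---|---|---|
| Weight | about (0.579, -0.313, 0.080) | 2.8° |
| Ramp edge | about (0.592, 0.020, 0.130) | 14° |
| Card | about (0.551, 0.3025, 0.004) | -5.3° |

They agree with the sizes given.

```bash
cat >> h.py <<'E'
def axes(yaw,tilt):
    # tool orientation: y = rest/ramp y, z down, tilted 'tilt' deg toward +x
    a,t=np.radians(yaw),np.radians(tilt)
    y=np.array([-np.sin(a),np.cos(a),0]); f=np.array([np.cos(a),np.sin(a),0])
    z=f*np.sin(t)+np.array([0,0,-np.cos(t)]); return np.stack([np.cross(y,z),y,z],1)
def delta(p,Rm):
    s=manip.observe(); R0=rot(s['ee_rot']).as_matrix()
    rv=R.from_matrix(R0.T@Rm).as_rotvec()
    print('shift in present tool axes',(R0.T@(p-s['ee_pos'])).round(4),'after turn',(Rm.T@(p-s['ee_pos'])).round(4),'turn',rv.round(4))
    print('pos',s['ee_pos'].round(4),'target',np.round(p,4),'F',s['contact_force'].round(2),'t',round(s['clock'],2),'open',round(s['opening'],3),'grip',s['grip_force'],'q',s['joint_positions'].round(2))
W=np.array([.579,-.313,.080]); RW=axes(2.8,35)
def wp(back,u=-.012,tip=.023): return W-RW[:,0]*u+RW[:,2]*(tip-back)
E
python3 - <<'E'
from h import *
delta(wp(.17),RW)
E
```

```text
shift in present tool axes [-0.5744 -0.5774  0.0381] after turn [-0.169  -0.7807  0.1635] turn [-0.1526 -0.5987 -0.4775]
pos [0.2149 0.4508 0.2305] target [ 0.485  -0.3176  0.1935] F [ 0.18  0.   -0.32] t 0.1 open 1.001 grip 0.0 q [1.13 0.24 0.   1.34 0.   1.57]
```

>>> {"op": "play_rows", "data": {"rows": [0,0,0,-0.0285,-0.0288,0,0.0854,0,0,0,-0.0285,-0.0288,0,0.0854,0,0,0,-0.0285,-0.0288,0,0.0854,0,0,0,-0.0285,-0.0288,0,0.0854,0,0,0,-0.0285,-0.0288,0,0.0854,0,0,0,-0.0285,-0.0288,0,0.0854,0,0,0,-0.0285,-0.0288,0,0.0854,0,0,0,-0.0285,-0.0288,0,0.0854,0,0,0,-0.0285,-0.0288,0,0.0854,0,0,0,-0.0285,-0.0288,0,0.0854,0,0,0,-0.0285,-0.0288,0,0.0854,0,0,0,-0.0285,-0.0288,0,0.0854,0,0,0,-0.0285,-0.0288,0,0.0854,0,0,0,-0.0285,-0.0288,0,0.0854,0,0,0,-0.0285,-0.0288,0,0.0854,0,0,0,-0.0285,-0.0288,0,0.0854,0,0,0,-0.0285,-0.0288,0,0.0854,0,0,0,-0.0285,-0.0288,0,0.0854,0,0,0,-0.0285,-0.0288,0,0.0854,0,0,0,-0.0285,-0.0288,0,0.0854]}}

```text
clock: 2.1
ee_pos: [0.4819, -0.3154, 0.2307]
ee_rot: [-0.0, 0.221, 0.975, 0.0]
contact_force: [0.1, 0.4, -0.9]
opening: 0.999
grip_force: 0.0
```

>>> {"op": "play_rows", "data": {"rows": [-0.025,-0.1,-0.08,0,0,0,0.0854,-0.025,-0.1,-0.08,0,0,0,0.0854,-0.025,-0.1,-0.08,0,0,0,0.0854,-0.025,-0.1,-0.08,0,0,0,0.0854,-0.025,-0.1,-0.08,0,0,0,0.0854,-0.025,-0.1,-0.08,0,0,0,0.0854,0,0,0,0,0,0,0.0854,0,0,0,0,0,0,0.0854]}}

```text
clock: 2.9
ee_pos: [0.4812, -0.3141, 0.2309]
ee_rot: [0.3, -0.023, 0.954, 0.007]
contact_force: [0.7, 0.0, -0.3]
opening: 1.002
grip_force: 0.0
```

Run:
```python
from h import *
delta(wp(.17),RW)
im,d,P,cal=cloud('wrist'); cv2.imwrite('pics/wrist1.png',im); np.savez('wrist1.npz',im=im,P=P,d=d)
```

```text
shift in present tool axes [ 0.0185 -0.0037  0.0327] after turn [ 0.0185 -0.0037  0.0327] turn [-0.0009 -0.0009 -0.0009]
pos [ 0.4812 -0.3141  0.2309] target [ 0.485  -0.3176  0.1935] F [ 0.71  0.   -0.34] t 2.9 open 1.002 grip 0.0 q [-0.81  0.09 -0.35  0.7   0.45 -0.76]
```

View pics/wrist1.png

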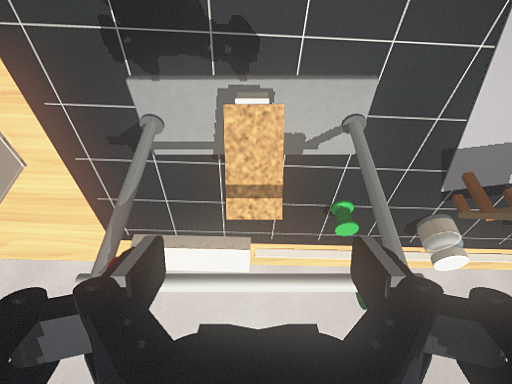

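The wrist view shows the cork face whole from (224,104) to (284,220), with the toe at (252,100) and the rail across at row 283. I'll refine the weight pose from it.

Run:
```python
from h import *
D=np.load('wrist1.npz'); im,P=D['im'],D['P']; hsv=cv2.cvtColor(im,cv2.COLOR_BGR2HSV)
m=((hsv[...,0]>5)&(hsv[...,0]<25)&(hsv[...,1]>90)).astype(np.uint8); m[:100]=0;m[225:]=0;m[:,:215]=0;m[:,295:]=0
q=P[m>0]; q=q[np.isfinite(q).all(1)]
med=np.median(q,0); u,s,vt=np.linalg.svd(q-q.mean(0),full_matrices=False); print('n',vt[2],'rms',s[2]/len(q)**.5, len(q))
l=(q-q.mean(0))@RW
r=cv2.minAreaRect(l[:,:2].astype(np.float32)); print(r)
c=q.mean(0)+RW@np.array([*r[0],np.median(l[:,2])]); print('face',c,'mid',c+RW[:,2]*.007)
```

```text
n [ 0.19105153 -0.90964195 -0.3688507 ] rms 0.017344644229215764 6759
((-0.03926260024309158, -0.0015172138810157776), (0.19494430720806122, 0.09652963280677795), 0.16586162149906158)
face [ 0.60586078 -0.31347246  0.10748065] mid [ 0.60987102 -0.31327632  0.10174659]
```

Run:
```python
from h import *
D=np.load('wrist1.npz'); im,P=D['im'],D['P']; hsv=cv2.cvtColor(im,cv2.COLOR_BGR2HSV)
m=((hsv[...,0]>5)&(hsv[...,0]<25)&(hsv[...,1]>90)).astype(np.uint8); m[:100]=0;m[225:]=0;m[:,:215]=0;m[:,295:]=0
q=P[m>0]; l=(q-W)@RW; print(np.nanpercentile(l,[1,5,25,50,75,95,99],axis=0).round(4))
k=(np.abs(l[:,2]+.007)<.006)&np.isfinite(l[:,0]); l=l[k]; A=np.c_[l[:,:2],np.ones(len(l))]; print('plane z=ax+by+c',np.linalg.lstsq(A,l[:,2],rcond=None)[0])
r=cv2.minAreaRect(l[:,:2].astype(np.float32)); print(len(l),r,np.percentile(l,[.5,99.5],axis=0))
```

```text
[[-9.730e-02 -2.990e-02 -8.800e-03]
 [-5.420e-02 -2.750e-02 -8.300e-03]
 [-2.750e-02 -1.550e-02 -7.600e-03]
 [ 3.400e-03 -1.000e-04 -7.100e-03]
 [ 3.260e-02  1.480e-02 -6.600e-03]
 [ 5.490e-02  2.680e-02 -5.900e-03]
 [ 5.870e-02  2.920e-02  1.649e-01]]
plane z=ax+by+c [ 0.00131887  0.00065891 -0.00714803]
6673 ((-9.741634130477905e-06, -0.0004102177917957306), (0.11938256770372391, 0.06000208482146263), 0.03005608543753624) [[-0.05872026 -0.03010729 -0.00896257]
 [ 0.05966162  0.02916033 -0.00524731]]
```

>>> {"op": "play_rows", "data": {"rows": [0,0,0,0.0093,-0.002,0.0163,0.0854,0,0,0,0.0092,-0.002,0.0163,0.0854,0,0,0,0,0,0.025,0.0854,0,0,0,0,0,0.025,0.0854,0,0,0,0,0,0.025,0.0854,0,0,0,0,0,0.025,0.0854,0,0,0,0,0,0.025,0.0854,0,0,0,0,0,0.015,0.0854,0,0,0,0,0,0,0.0854], "grip_force": 50}}

```text
clock: 3.85
ee_pos: [0.5675, -0.3126, 0.0775]
ee_rot: [0.3, -0.025, 0.954, 0.008]
contact_force: [0.5, 0.0, -0.1]
opening: 0.999
grip_force: 0.0
```

Run:
```python
from h import *
delta(wp(0),RW)
```

```text
shift in present tool axes [ 0.0011 -0.001   0.0275] after turn [ 0.0011 -0.001   0.0275] turn [ 0.0023 -0.0013  0.0028]
pos [ 0.5675 -0.3126  0.0775] target [ 0.5824 -0.3128  0.0543] F [ 0.5   0.05 -0.09] t 3.85 open 0.999 grip 0.0 q [-0.68  0.39 -0.43  0.28  0.4  -0.64]
```

>>> {"op": "play_rows", "data": {"rows": [0,0,0,0.001,-0.001,0.014,0.0854,0,0,0,0,0,0.013,0.0854,0,0,0,0,0,0,0.0854,0,0,0,0,0,0,0.05,0,0,0,0,0,0,0.05,0,0,0,0,0,0,0.05,0,0,0,0,0,0,0.05,0,0,0,0,0,0,0.05,0,0,0,0,0,0,0.05], "grip_force": 60}}

```text
clock: 4.75
ee_pos: [0.5806, -0.3145, 0.0574]
ee_rot: [0.302, -0.024, 0.953, 0.007]
contact_force: [-5.8, 0.9, 4.5]
opening: 0.688
grip_force: 65.7
```

Run:
```python
from h import *
delta(wp(0),RW)
```

```text
shift in present tool axes [0.0003 0.0015 0.0036] after turn [0.0003 0.0015 0.0037] turn [-0.001   0.002   0.0019]
pos [ 0.5806 -0.3145  0.0574] target [ 0.5824 -0.3128  0.0543] F [-5.76  0.86  4.49] t 4.75 open 0.688 grip 65.68876057863235 q [-0.67  0.44 -0.42  0.22  0.39 -0.62]
```

>>> {"op": "play_rows", "data": {"rows": [0,0,0,0,0,-0.01,0.05,0,0,0,0,0,-0.015,0.05,0,0,0,0.005,0,-0.015,0.05,0,0,0,0.015,0,-0.015,0.05,0,0,0,0.015,0,-0.015,0.05,0,0,0,0.01,0,-0.025,0.05,0,0,0,0,0,-0.025,0.05,0,0,0,0,0,-0.025,0.05,0,0,0,0,0,-0.025,0.05,0,0,0,0,0,-0.02,0.05,0,0,0,0,0,0,0.05]}}

```text
clock: 5.85
ee_pos: [0.4338, -0.3226, 0.1893]
ee_rot: [0.302, -0.024, 0.953, 0.005]
contact_force: [0.2, 0.0, -2.5]
opening: 0.691
grip_force: 66.6
```

```bash
cat >> h.py <<'E'
E0=np.array([.592,.020,.130]); fr=np.array([np.cos(np.radians(14)),np.sin(np.radians(14)),0])
E
python3 - <<'E'
from h import *
delta(wp(.16),RW)
im,d,P,cal=cloud('wrist'); hsv=cv2.cvtColor(im,cv2.COLOR_BGR2HSV)
s=manip.observe(); Rt=rot(s['ee_rot']).as_matrix()
L=(P-s['ee_pos'])@Rt
m=((hsv[...,0]>5)&(hsv[...,0]<25)&(hsv[...,1]>90)&(np.abs(L[...,1])<.04)&(np.abs(L[...,2]+.02)<.04)&(np.abs(L[...,0])<.1))
l=L[m]; print(len(l),np.percentile(l,[.5,50,99.5],axis=0).round(4)); A=np.c_[l[:,:2],np.ones(len(l))]; print(np.linalg.lstsq(A,l[:,2],rcond=None)[0])
print(cv2.minAreaRect(l[:,:2].astype(np.float32)))
cv2.imwrite('pics/wrist2.png',im)
E
```

```text
shift in present tool axes [-0.0444  0.0025  0.0361] after turn [-0.0445  0.0024  0.036 ] turn [-0.0052  0.0035  0.0023]
pos [ 0.4338 -0.3226  0.1893] target [ 0.4907 -0.3173  0.1853] F [ 0.2   0.05 -2.47] t 5.85 open 0.691 grip 66.5856009721756 q [-0.9   0.09 -0.47  0.62  0.49 -0.86]
25910 [[-0.0293 -0.0297 -0.0385]
 [ 0.0135  0.     -0.028 ]
 [ 0.0475  0.0295 -0.0265]]
[ 0.00288484  0.00286115 -0.02813997]
((0.007332783192396164, -0.004292886704206467), (0.0697864219546318, 0.0814543068408966), 89.60771942138672)
```

View pics/wrist2.png

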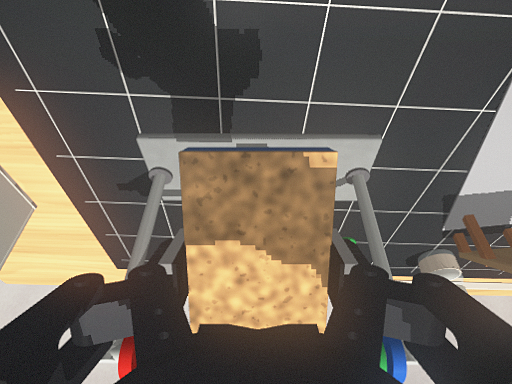

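The weight is held square, its face filling (180,150)–(337,330). Its centre is about 12 mm uphill of the fingers and 21 mm behind the tip. Next is the ramp.

```bash
cat >> h.py <<'E'
RR=axes(14,15)
def rel(up=0,out=.022): return E0-fr*out+np.array([0,0,.031+up])-RR@np.array([-.012,0,-.021])
E
python3 - <<'E'
from h import *
delta(rel(.09),RR); print(rel())
E
```

```text
shift in present tool axes [-0.1437  0.3284  0.0508] after turn [-0.2111  0.2937  0.0154] turn [-0.0872  0.3501 -0.1767]
pos [ 0.434  -0.322   0.1878] target [0.5647 0.0132 0.2276] F [-0.53 -0.86 -3.01] t 5.9 open 0.69 grip 66.58578604459763 q [-0.9   0.09 -0.47  0.62  0.49 -0.86]
[0.56468044 0.01318847 0.13760973]
```

>>> {"op": "play_rows", "data": {"rows": [0,0,0,-0.003,0.02,-0.004,0.05,0,0,0,-0.003,0.034,-0.004,0.05,0,0,0,-0.003,0.034,-0.004,0.05,0,0,0,-0.003,0.034,-0.004,0.05,0,0,0,-0.003,0.034,-0.004,0.05,0,0,0,-0.003,0.034,-0.004,0.05,0,0,0,-0.003,0.034,-0.004,0.05,0,0,0,-0.003,0.034,-0.004,0.05,0,0,0,-0.003,0.034,-0.004,0.05,0,0,0,-0.003,0.034,-0.004,0.05,-0.022,0.0875,-0.044,0,0,0,0.05,-0.022,0.0875,-0.044,0,0,0,0.05,-0.022,0.0875,-0.044,0,0,0,0.05,-0.022,0.0875,-0.044,0,0,0,0.05,0,0,0,0,0,0,0.05]}}

```text
clock: 7.4
ee_pos: [0.4218, 0.0048, 0.2351]
ee_rot: [0.128, -0.122, 0.984, 0.018]
contact_force: [0.0, 0.0, -3.4]
opening: 0.687
grip_force: 66.4
```

Run:
```python
from h import *
delta(rel(.08),RR)
```

```text
shift in present tool axes [-0.1314 -0.0269  0.0529] after turn [-0.1314 -0.0264  0.0533] turn [ 0.005  -0.0024  0.0014]
pos [0.4218 0.0048 0.2351] target [0.5647 0.0132 0.2176] F [ 0.01  0.04 -3.41] t 7.4 open 0.687 grip 66.38491362333298 q [-0.04 -0.11 -0.4   1.03  0.08 -0.28]
```

>>> {"op": "play_rows", "data": {"rows": [0.005,-0.0025,0.0015,-0.022,-0.0044,0.0089,0.05,0,0,0,-0.022,-0.0044,0.0089,0.05,0,0,0,-0.022,-0.0044,0.0089,0.05,0,0,0,-0.022,-0.0044,0.0089,0.05,0,0,0,-0.022,-0.0044,0.0089,0.05,0,0,0,-0.022,-0.0044,0.0089,0.05,0,0,0,0,0,0,0.05,0,0,0,0,0,0,0.05]}}

```text
clock: 8.2
ee_pos: [0.5621, 0.013, 0.217]
ee_rot: [0.129, -0.12, 0.984, 0.016]
contact_force: [-0.6, 0.6, -2.1]
opening: 0.689
grip_force: 66.3
```

Run:
```python
from h import *
delta(rel(0),RR)
im,d,P,cal=cloud('scene'); cv2.imwrite('pics/scene2.png',cv2.resize(im[130:300,160:370],None,fx=2.8,fy=2.8))
hsv=cv2.cvtColor(im,cv2.COLOR_BGR2HSV)
s=manip.observe(); L=(P-s['ee_pos'])@rot(s['ee_rot']).as_matrix()
m=(np.abs(L[...,2]+.028)<.008)&(np.abs(L[...,0]+.012)<.07)&(np.abs(L[...,1])<.035)&(hsv[...,0]<25)&(hsv[...,1]>80)
print(m.sum(), np.percentile(L[m],[1,50,99],axis=0).round(4))
```

```text
shift in present tool axes [ 0.0181 -0.0005  0.0774] after turn [ 0.0181 -0.0005  0.0774] turn [-0.0003 -0.0004 -0.0015]
pos [0.5621 0.013  0.217 ] target [0.5647 0.0132 0.1376] F [-0.58  0.56 -2.14] t 8.2 open 0.689 grip 66.31124496459961 q [-0.01  0.18 -0.15  0.99  0.07 -0.25]
395 [[-0.072  -0.0294 -0.0295]
 [-0.0297 -0.0017 -0.0268]
 [ 0.0329  0.0306 -0.0232]]
```

View pics/scene2.png

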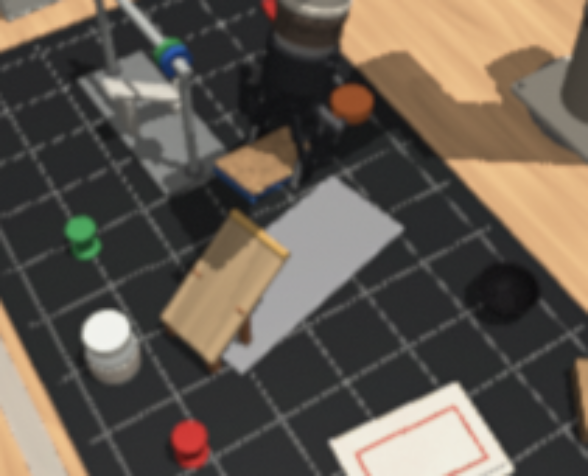

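>>> {"op": "play_rows", "data": {"rows": [0,0,0,0.0045,0,0.0194,0.05,0,0,0,0.0045,0,0.0194,0.05,0,0,0,0.0045,0,0.0194,0.05,0,0,0,0.0045,0,0.0194,0.05,0,0,0,0,0,0,0.05,0,0,0,0,0,0,0.05,0,0,0,0,0,0,0.05]}}

```text
clock: 8.95
ee_pos: [0.5671, 0.0135, 0.1407]
ee_rot: [0.132, -0.12, 0.984, 0.015]
contact_force: [0.0, -0.1, -2.0]
opening: 0.691
grip_force: 66.3
```

Run:
```python
from h import *
delta(rel(0),RR)
```

```text
shift in present tool axes [0.0031 0.0003 0.0024] after turn [0.0031 0.0003 0.0024] turn [-0.0018  0.0048 -0.0008]
pos [0.5671 0.0135 0.1407] target [0.5647 0.0132 0.1376] F [ 0.03 -0.08 -2.  ] t 8.95 open 0.691 grip 66.30257606506348 q [-0.01  0.25 -0.28  0.79  0.06 -0.25]
```

>>> {"op": "play_rows", "data": {"rows": [0,0,0,0.003,0,0.002,0.05,0,0,0,0,0,0,0.05,0,0,0,0,0,0,0.0854,0,0,0,0,0,0,0.0854,0,0,0,0,0,-0.02,0.0854,0,0,0,0,0,-0.04,0.0854,0,0,0,0,0,-0.04,0.0854,0,0,0,0,0,-0.03,0.0854,0,0,0,0,0,0,0.0854,0,0,0,0,0,0,0.0854,0,0,0,0,0,0,0.0854,0,0,0,0,0,0,0.0854,0,0,0,0,0,0,0.0854,0,0,0,0,0,0,0.0854]}}

```text
clock: 10.35
ee_pos: [0.5309, 0.005, 0.2608]
ee_rot: [0.13, -0.12, 0.984, 0.016]
contact_force: [-0.2, 0.9, 0.7]
opening: 1.001
grip_force: 0.0
```

Run:
```python
from h import *
im,d,P,cal=cloud('scene'); cv2.imwrite('pics/scene3.png',cv2.resize(im[130:300,160:370],None,fx=2.8,fy=2.8)); np.savez('s3.npz',im=im,P=P)
im,d,P,cal=cloud('top'); np.savez('t3.npz',im=im,P=P)
for n in 'st':
    D=np.load(n+'3.npz'); im,P=D['im'],D['P']; hsv=cv2.cvtColor(im,cv2.COLOR_BGR2HSV)
    m=(hsv[...,0]>100)&(hsv[...,0]<130)&(hsv[...,1]>120)&(P[...,0]>.35)&(P[...,0]<.65)&(np.abs(P[...,1])<.15)&(P[...,2]<.1)
    q=P[m]; print(n,len(q)); 
    if len(q)>10: print(np.percentile(q,[1,50,99],axis=0).round(3),cv2.minAreaRect(q[:,:2].astype(np.float32)))
```

```text
s 379
[[ 0.447 -0.022  0.014]
 [ 0.501  0.014  0.019]
 [ 0.558  0.043  0.023]] ((0.5045061111450195, 0.009533260017633438), (0.11638476699590683, 0.05851773917675018), 7.617991924285889)
t 0
```

View pics/scene3.png

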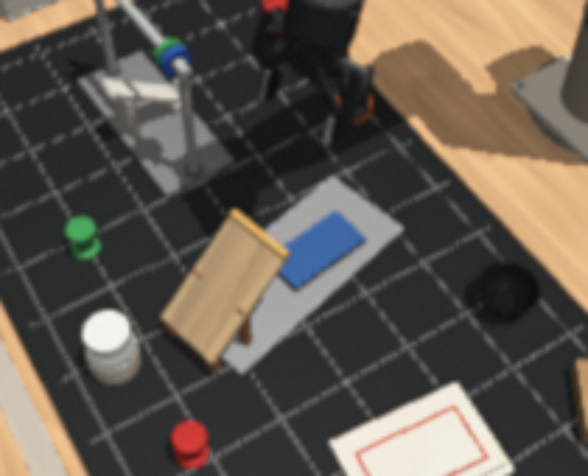

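It turned over: the blue side is up on the pad, around (322,250) in the crop, centred near (0.5045, 0.0095) at about 7.6° yaw. Next I line up above it.

Run:
```python
from h import *
delta(np.array([.4946,.008,.20]),axes(7.6,0))
```

```text
shift in present tool axes [0.0494 0.0118 0.0502] after turn [0.0357 0.0078 0.0613] turn [0.014  0.2627 0.1102]
pos [0.531  0.005  0.2613] target [0.4946 0.008  0.2   ] F [-0.43 -0.41  0.16] t 10.45 open 1.003 grip 0.0 q [-0.03  0.09 -0.13  1.09  0.07 -0.27]
```

>>> {"op": "play_rows", "data": {"rows": [0.007,0.131,0.055,0,0,0,0.0854,0.007,0.131,0.055,0,0,0,0.0854,0,0,0,0.018,0.004,0.03,0.0854,0,0,0,0.018,0.004,0.03,0.0854,0,0,0,0,0,0,0.0854,0,0,0,0,0,0,0.0854]}}

```text
clock: 11.05
ee_pos: [0.4941, 0.0081, 0.2014]
ee_rot: [0.0, -0.066, 0.998, 0.0]
contact_force: [1.1, 0.2, 0.6]
opening: 1.002
grip_force: 0.0
```

```bash
cat >> h.py <<'E'
def bluefit(zlo=.01,zhi=.03):
    im,d,P,cal=cloud('wrist'); hsv=cv2.cvtColor(im,cv2.COLOR_BGR2HSV)
    m=((hsv[...,0]>100)&(hsv[...,0]<130)&(hsv[...,1]>100)&(P[...,2]>zlo)&(P[...,2]<zhi)).astype(np.uint8)
    k,l,st,_=cv2.connectedComponentsWithStats(m); i=1+st[1:,4].argmax(); q=P[l==i]
    print(st[i],'z',np.percentile(q[:,2],[5,50,95]).round(4),cv2.minAreaRect(q[:,:2].astype(np.float32)))
    return im,P,q
E
python3 - <<'E'
from h import *
delta(np.array([.4946,.008,.20]),axes(7.6,0))
im,P,q=bluefit(); cv2.imwrite('pics/wrist4.png',im)
E
```

```text
shift in present tool axes [-0.0005 -0.0002  0.0014] after turn [-0.0005 -0.0002  0.0014] turn [0.     0.0002 0.0003]
pos [0.4941 0.0081 0.2014] target [0.4946 0.008  0.2   ] F [1.09 0.22 0.62] t 11.05 open 1.002 grip 0.0 q [ 0.02  0.24 -0.07  1.26  0.   -0.12]
[ 226  119   58  108 5957] z [0.017  0.0182 0.0194] ((0.5021002888679504, 0.006576519459486008), (0.11844741553068161, 0.059597596526145935), 8.095457077026367)
```

>>> {"op": "play_rows", "data": {"rows": [0,0,-0.009,0,-0.0025,0.03,0.072,0,0,0,0,0,0.04,0.072,0,0,0,0,0,0.04,0.072,0,0,0,0,0,0.04,0.072,0,0,0,0,0,0.02,0.072,0,0,0,0,0,0.012,0.072,0,0,0,0,0,0.008,0.072,0,0,0,0,0,0,0.072,0,0,0,0,0,0,0.072], "grip_force": 50}}

```text
clock: 12.0
ee_pos: [0.4968, 0.0056, 0.0132]
ee_rot: [0.002, -0.071, 0.997, -0.0]
contact_force: [-0.2, -0.9, 0.3]
opening: 0.842
grip_force: 0.0
```

>>> {"op": "play_rows", "data": {"rows": [0,0,0,0,0,0.002,0.072,0,0,0,0,0,0,0.072]}}

```text
clock: 12.2
ee_pos: [0.4958, 0.0056, 0.0105]
ee_rot: [0.002, -0.071, 0.997, -0.0]
contact_force: [0.1, 1.0, 0.3]
opening: 0.842
grip_force: 0.0
```

>>> {"op": "play_rows", "data": {"rows": [0,0,0,0,0,0.002,0.072,0,0,0,0,0,0.002,0.072,0,0,0,0,0,0,0.072,0,0,0,0,0,0,0.05,0,0,0,0,0,0,0.05,0,0,0,0,0,0,0.05,0,0,0,0,0,0,0.05,0,0,0,0,0,0,0.05], "grip_force": 60}}

```text
clock: 13.0
ee_pos: [0.4952, 0.0056, 0.0062]
ee_rot: [0.001, -0.071, 0.997, -0.0]
contact_force: [-1.6, -0.4, 4.8]
opening: 0.679
grip_force: 64.8
```

>>> {"op": "play_rows", "data": {"rows": [0,0,0,0,0,-0.01,0.05,0,0,0,0.002,0,-0.02,0.05,0,0,0,0.008,0,-0.03,0.05,0,0,0,0.01,0,-0.04,0.05,0,0,0,0,0,-0.04,0.05,0,0,0,0,0,0,0.05,0,0,0,0,0,0,0.05]}}

```text
clock: 13.7
ee_pos: [0.4756, 0.0028, 0.1466]
ee_rot: [0.002, -0.071, 0.997, -0.0]
contact_force: [-0.8, -0.6, -3.2]
opening: 0.678
grip_force: 65.1
```

Run:
```python
from h import *
s=manip.observe(); im,P,q=bluefit(s['ee_pos'][2]-.02,s['ee_pos'][2]+.04); cv2.imwrite('pics/wrist5.png',im)
l=(q-s['ee_pos'])@rot(s['ee_rot']).as_matrix()
print(np.percentile(l,[.5,50,99.5],axis=0).round(4)); A=np.c_[l[:,:2],np.ones(len(l))]; print(np.linalg.lstsq(A,l[:,2],rcond=None)[0])
k=l[np.abs(l[:,0]-.035)<.004]; print('edges y at x=.035',k[:,1].min(),k[:,1].max())
a=l[(l[:,0]>np.percentile(l[:,0],99))]; 
for y0 in (-.02,0,.02): print(y0,l[np.abs(l[:,1]-y0)<.004][:,0].max())
delta(np.array([.551,.3025,.10]),axes(-5.3,0))
```

```text
[  187   134   143   195 24895] z [0.1576 0.1586 0.1595] ((0.47017374634742737, 0.00246521458029747), (0.09631287306547165, 0.060495272278785706), 8.070976257324219)
[[-0.0395 -0.0291 -0.0137]
 [ 0.0129  0.0004 -0.012 ]
 [ 0.0531  0.0297 -0.0105]]
[-0.00168757 -0.0011771  -0.0120425 ]
edges y at x=.035 -0.029801242604063204 0.030232006424045485
-0.02 0.05327301603377817
0 0.053271737396288155
0.02 0.05353803153065414
shift in present tool axes [-0.1181  0.2859  0.0452] after turn [-0.0486  0.3055  0.0451] turn [1.000e-04 6.000e-04 2.343e-01]
pos [0.4744 0.0028 0.1451] target [0.551  0.3025 0.1   ] F [ 0.69 -0.25 -2.67] t 13.75 open 0.677 grip 65.10238409042358 q [ 0.01  0.25 -0.22  1.1   0.   -0.14]
```

View pics/wrist5.png

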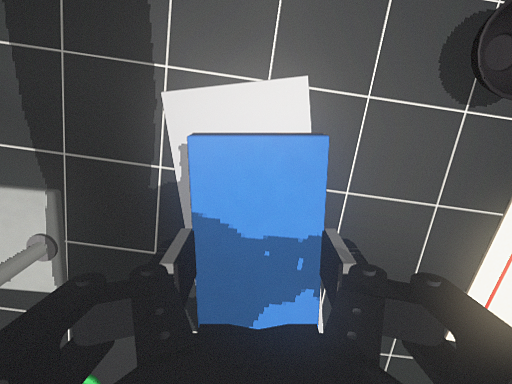

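The wrist view shows the blue face square between the fingers, its end edge at rows 134 and its sides at columns 188–328. It is flat and aligned, with its centre 6.7 mm off in tool x.

>>> {"op": "play_rows", "data": {"rows": [0,0,0.117,0,0,0,0.05,0,0,0.117,0,0,0,0.05,0,0,0,-0.0042,0.0305,0,0.05,0,0,0,-0.0042,0.0305,0,0.05,0,0,0,-0.0042,0.0305,0,0.05,0,0,0,-0.0042,0.0305,0,0.05,0,0,0,-0.0042,0.0305,0,0.05,0,0,0,-0.0042,0.0305,0,0.05,0,0,0,-0.0042,0.0305,0,0.05,0,0,0,-0.0042,0.0305,0,0.05,0,0,0,-0.0042,0.0305,0,0.05,0,0,0,-0.0042,0.0305,0,0.05,0,0,0,0,0,0,0.05,0,0,0,0,0,0,0.05]}}

```text
clock: 15.15
ee_pos: [0.5434, 0.3025, 0.1427]
ee_rot: [-0.002, 0.045, 0.999, -0.002]
contact_force: [-0.0, -0.5, -2.7]
opening: 0.678
grip_force: 65.3
```

Run:
```python
from h import *
delta(np.array([.5443,.3031,.006]),axes(-5.3,0))
```

```text
shift in present tool axes [-0.0012  0.0011  0.1367] after turn [-0.0008  0.0007  0.1367] turn [-0.0033 -0.0029  0.0017]
pos [0.5434 0.3025 0.1427] target [0.5443 0.3031 0.006 ] F [-0.03 -0.53 -2.72] t 15.15 open 0.678 grip 65.27271151542664 q [ 0.51  0.53  0.21  1.25 -0.    0.6 ]
```

Descending to about 12 mm above contact, then creeping down.

>>> {"op": "play_rows", "data": {"rows": [-0.003,-0.003,0.002,-0.001,0.001,0.03,0.05,0,0,0,0,0,0.04,0.05,0,0,0,0,0,0.035,0.05,0,0,0,0,0,0.015,0.05,0,0,0,0,0,0.006,0.05,0,0,0,0,0,0,0.05,0,0,0,0,0,0,0.05,0,0,0,0,0,0,0.05]}}

```text
clock: 15.95
ee_pos: [0.5478, 0.3042, 0.0215]
ee_rot: [0.004, 0.047, 0.999, 0.002]
contact_force: [-0.3, 0.2, -2.9]
opening: 0.678
grip_force: 65.3
```

Run:
```python
from h import *
delta(np.array([.5443,.3031,.006]),axes(-5.3,0))
```

```text
shift in present tool axes [ 0.0035 -0.0015  0.0155] after turn [ 0.0034 -0.0014  0.0155] turn [ 0.0049  0.0071 -0.0021]
pos [0.5478 0.3042 0.0215] target [0.5443 0.3031 0.006 ] F [-0.32  0.22 -2.86] t 15.95 open 0.678 grip 65.29473066329956 q [ 0.51  0.64  0.05  0.97 -0.    0.6 ]
```

>>> {"op": "play_rows", "data": {"rows": [0.005,0.007,-0.002,0.0033,-0.0014,0.004,0.05,0,0,0,0,0,0.004,0.05,0,0,0,0,0,0.003,0.05,0,0,0,0,0,0.002,0.05,0,0,0,0,0,0.0015,0.05,0,0,0,0,0,0,0.05,0,0,0,0,0,0,0.05]}}

```text
clock: 16.65
ee_pos: [0.543, 0.3026, 0.0063]
ee_rot: [-0.001, 0.046, 0.999, -0.001]
contact_force: [-3.6, -2.7, 5.9]
opening: 0.678
grip_force: 66.2
```

Run:
```python
from h import *
delta(np.array([.5443,.3031,.006]),axes(-5.3,0))
```

```text
shift in present tool axes [-0.0013  0.0006  0.0002] after turn [-0.0013  0.0006  0.0003] turn [-0.0017 -0.0025  0.0004]
pos [0.543  0.3026 0.0063] target [0.5443 0.3031 0.006 ] F [-3.56 -2.67  5.91] t 16.65 open 0.678 grip 66.19685411453247 q [0.51 0.65 0.03 0.95 0.   0.6 ]
```

It is down on the card, shown by the upward contact force. Releasing and retreating.

>>> {"op": "play_rows", "data": {"rows": [0,0,0,0,0,0,0.07,0,0,0,0,0,0,0.075,0,0,0,0,0,0,0.075,0,0,0,0,0,-0.01,0.075,0,0,0,0,0,-0.03,0.0854,0,0,0,0,0,-0.04,0.0854,0,0,0,0,0,-0.04,0.0854,0,0,0,0,0,-0.04,0.0854,0,0,0,0,0,-0.03,0.0854,0,0,0,0,0,0,0.0854,0,0,0,0,0,0,0.0854]}}

```text
clock: 17.75
ee_pos: [0.5442, 0.3033, 0.1968]
ee_rot: [0.0, 0.046, 0.999, -0.0]
contact_force: [-0.6, 0.2, -0.0]
opening: 0.998
grip_force: 0.0
```

Run:
```python
from h import *
im,P,q=bluefit(.005,.035); cv2.imwrite('pics/wrist6.png',im)
hsv=cv2.cvtColor(im,cv2.COLOR_BGR2HSV); m=((hsv[...,0]<8)|(hsv[...,0]>172))&(hsv[...,1]>80)&(np.abs(P[...,0]-.551)<.09)&(np.abs(P[...,1]-.3025)<.06)&(P[...,2]<.02)
r=P[m]; print('outline',len(r),cv2.minAreaRect(r[:,:2].astype(np.float32)))
print(manip.observe()['contact_force'],manip.observe()['grip_force'])
```

```text
[ 228  117   59  110 5105] z [0.017  0.0182 0.0194] ((0.5495355129241943, 0.302209734916687), (0.05913203954696655, 0.11810136586427689), 84.51777648925781)
outline 1170 ((0.5502424836158752, 0.3014596104621887), (0.07183252274990082, 0.13303925096988678), 84.4064712524414)
[-0.25568334 -0.44404428 -0.50494474] 0.0
```

View pics/wrist6.png

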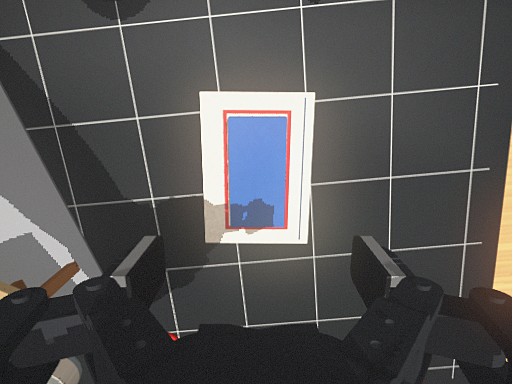

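The weight lies inside the red outline, columns 228–287 and rows 117–227. It is about 1 mm off centre and 0.1° off line.

```bash
python3 -c "
from cell import manip
print(manip.job_done())"
```

```text
the job is handed in; nothing more can be done
None
```

The blue weight tipped over the ramp by itself and now lies cork side down in the red outline, about 1 mm off centre and 0.1° off line; I handed the job in at about 18 s, and no verdict came back.

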